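# Lock the frame clamp with its T-key

## Robot

A 6-joint arm with a two-finger parallel gripper is mounted at the origin on the work surface. World frame = base frame: x ahead of the robot, y to its left, z up, the work surface at z = 0. Lengths are in mm, angles in rad, forces in N, time in s.
With the tool pointing down it reaches from about 300 to 775 mm from the base axis. Payload 14.6 kg.
Tool frame: the origin (TCP) lies midway between the tips of the shut fingers; the grasp point (between the pads) lies 19 mm behind it; z points along the fingers, y is the line along which they close (so a half turn about z gives the same grasp; the last joint's range is limited). The gripper opens to 94 mm and grips with 3 to 60 N. Pads are 16 mm wide; open, the fingers measure 119 mm over their backs; the gripper's body (75 mm by 177 mm) begins 78 mm behind the grasp point.
Start: joints at [-1.371, 0.3, 1.521, -0, 1.321, -0.067], TCP at [144.999, -530.532, 169.946] pointing down, gripper open.
Joint ranges: [-3.03, 3.03], [-0.79, 2.21], [0.23, 2.52], [-1.04, 4.18], [0, 3.07], [-2.55, 2.55]. Speed limits (rad/s): [2.22, 2.22, 2.57, 3.14, 3.14, 3.14].

## Interface

Orientations are given as a unit quaternion [w, x, y, z].
In Python, from plant import env, vision gives the robot as it stands.
- The arm moves only by the tool drive_tool, never from a script. Its argument "deltas" is a list of rows, each an object of numbers: "fingers": the finger opening in mm, from 0 to 94; "dx", "dy", "dz": the shift along the world's x, y, z in mm; "rx", "ry", "rz": the turn, a rotation vector about the world's x, y, z in degrees. A call has 1 to 10 rows; each row shifts and turns the commanded pose from where the row before left it; what a row does not reach is not made up. A row lasts 1/10 s, in which the tool goes at most 50 mm and 8.59 degrees, less where a joint would pass 70% of its speed; a pose out of reach is approached as far as the arm can. A call is refused whole if a number of a shift passes 50 or a number of a turn 8.59, either way. A call with a gripper value outside its range is refused whole. The fingers move at their own pace and stop on an object; "newtons" is the grip in N (left out, the last holds). Time passes only in rows, so rows that do not move let the fingers close. It gives the time, the measured TCP pose, the force and the opening at its end, in the units of the state.
- env.read_state(): the state, without advancing time (a new reading comes with each control period).
- vision.camera(name): name is "scene" or "top"; returns (picture, depth): 400x640x3 uint8, red, green, blue; 400x640 float32, mm along the optical axis (not along the pixel's ray), 0 where there is no reading.
- vision.camera_info(name): a dict with "fx", "fy", "cx", "cy" (pixels), "dist_coeffs" ([k1, k2, p1, p2, k3] as OpenCV has them; the pictures are not rectified), "eye" and "rotation" of the camera in the world. Camera axes: x right, y down, z forward; pixel columns grow to the right and rows downward; lengths in mm; the calibration is good to about 2 mm. A picture is of the moment at which its call begins. camera_info takes no time and is no camera call.
- env.close_job(): hands the job in, once; it reports no verdict.
The state is a dict: "clock": time; "qpos": joint angles; "joint_vel": joint speeds; "joint_efforts": joint torques, N m; "position": TCP position; "tcp_rot": TCP orientation; "ft_force": force on the tool from outside, world axes, zero at the start; "torque": the same for the moment, N m; "grip_width": finger opening in mm.
Only numpy, scipy, OpenCV 4.12 (cv2) and the standard library are available. Lean on these libraries where they do the work, as an engineer would, in place of code of your own. Each camera call takes 0.05 s, during which the arm holds its last target. There are 200 camera calls.

## Task

Take the T-key out of its wooden block, put it down the blue collar of the clamp until its blade drops fully into the slot inside (the slot's angle has play, so feel for it, pressing only lightly), and turn it clockwise until the red clamp arm comes against its stop over the steel rail. Then draw the key out and stand it back in its wooden block, fully down. Leave the tape measure, glue bottle and tube offcut where they are.

Things in the scene. Friction and masses are not known exactly. Their poses are not given: they have to be found in the camera images.
- key: Loose steel T-key, 100 mm tall, 0.4 kg, upright in the wooden block. Origin at the centre of the blade's lower end, z up. Blade 34 (x) x 8 (y) mm, z 0-16 mm; round shank 36 mm across, z 16-56; neck 14 mm across up to z 76; orange handle bar 90 (x) x 16 (y) mm, z 76-100. Handle and blade are parallel; half a turn makes no difference.
- key_handle (a point): Middle of the key's orange handle bar, 88 mm above the blade's lower end; axes as the key.
- block: Fixed wooden key block 90 x 110 x 55 mm. Origin under its centre. In the middle of its top a round hole 39 mm across and 45 mm deep, with a 3 mm chamfer.
- block_floor (a point): Centre of the floor of the block's hole, 10 mm above the bench; the key's lower end rests here.
- clamp: Fixed clamp: dark base plate 12 mm thick, x -70 to 205 mm, y -105 to 105 mm, with a small welded steel frame and wooden shelf (x 65 to 183, y -95 to 95, up to z 70 mm), a red arm and a blue collar. Origin on the collar's vertical axis, at bench height.
- clamp_mouth (a point): Centre of the blue collar's top, 70 mm above the bench. Its round bore is 38 mm across; a funnel 52 mm across at the top leads in.
- slot_top (a point): On the collar's axis, 34 mm above the bench: top of the brass socket, 38 mm across, with a 10.5 mm wide slot straight across. A blade that misses the slot stops here. The socket has 0.65 rad of play either way against the red arm and rests anywhere in it, not measured (this point turns with the clamp, not with the slot). In mid-play the slot is parallel to the red arm.
- clamp_seat (a point): Centre of the slot's floor, on the collar's axis, 18 mm above the bench: a key fully in has its lower end here. Axes as the clamp, not the slot. Turning the key first takes up the play, then swings the arm. The slot is seen from above while the collar is empty.
- clamp_arm (a joint): Angle of the red clamp arm (85 mm long, 20 mm wide, top at z 35 mm), clockwise seen from above, rad. At 0 the arm points 0.60 rad to the left (counterclockwise) of the clamp's +x; at 0.60, its stop, it points along the clamp's +x, over the frame's near rail. Friction about 0.4 N m; it stays where it is left.
- clamp_arm_tip (a point): Top of the red clamp arm near its free end, 76 mm from the collar's axis; x points along the arm.
- tape: Bystander: yellow tape measure 70 x 36 x 66 mm, standing. Origin under its centre.
- glue: Bystander: white glue bottle 60 mm across, 150 mm tall. Origin under its centre.
- offcut: Bystander: square steel tube offcut 160 x 25 x 25 mm, lying along its x. Origin under its centre.
There are look-alikes about, which are no part of the job. Of the things like the block, leave any that is green, pink or turquoise; of the rest the smaller one is meant.

How it is judged (in metres and radians):
On the way, in this order (a step that is already met when the one before it is completed fails the run):
1. the key is fully down in the clamp's slot (z of key in the frame of clamp_seat below 0.006 m and horizontal distance between key and clamp_seat below 0.004 m and angle between key's own z axis and vertical below 0.12 rad), for 0.1 s.
2. with the key in the slot, the arm is turned to its stop (value of joint clamp_arm above 0.54 rad and z of key in the frame of clamp_seat below 0.012 m and horizontal distance between key and clamp_seat below 0.005 m), for 0.1 s.
At the end, for the whole second after the job is handed in: The red clamp arm stands within 0.06 rad of its stop (joint above 0.54 rad); the key stands upright (within 0.12 rad) and at rest in the block's hole, its lower end within 6 mm of the hole's centre and within 5 mm of its floor (value of joint clamp_arm above 0.54 rad and horizontal distance between key and block_floor below 0.006 m and z of key in the frame of block_floor below 0.005 m and angle between key's own z axis and vertical below 0.12 rad and linear speed of key below 0.02 m/s); the robot touches nothing.
It fails at once if the key, stopped on top of the slot, is pressed into the clamp with more than 60 N before the arm has moved (contact force between key and clamp above 60 N and value of joint clamp_arm below 0.12 rad and z of key in the frame of clamp_seat between 0.01 and 0.022 m and horizontal distance between key and clamp_seat below 0.01 m).
It fails at once if the tape measure is moved by more than 30 mm (distance of tape from where it was at the start of the episode above 0.03 m).
It fails at once if the glue bottle is moved by more than 30 mm (distance of glue from where it was at the start of the episode above 0.03 m).
It fails at once if the tube offcut is moved by more than 30 mm (distance of offcut from where it was at the start of the episode above 0.03 m).
It also fails if it takes over 72 s, if anything falls off the work surface, if the arm or the gripper's body presses on something with over 40 N, if the wrist force passes 120 N, or if a joint passes its speed limit or range.

## Working session

There is one attempt and no reset: what is moved stays moved. The work goes in short steps, Python scripts to look and compute and a tool call to move; the robot and the scene stay as the last step left them, time stands still between calls to the robot, and variables do not carry over. Pictures are saved under pics/ and viewed, on a budget of 10 in all, crops included, one or two more only if the job needs it, and the job is handed in when it is done.

Besides the shell and the picture viewer there is one more tool, called after "Call:" as a command line: name --argument value ..., lists and objects as JSON in quotes. drive_tool: Moves the arm, as the interface text tells. Its arguments: {"type":"object","properties":{"deltas":{"type":"array"},"newtons":{"type":"number"}},"required":["deltas"]}

```bash
ls; mkdir -p pics; cat > h.py <<'E'
import numpy as np, cv2
from plant import env, vision
def shot(name,tag):
    im,d=vision.camera(name); cv2.imwrite(f'pics/{tag}.png',im[:,:,::-1]); np.save(f'pics/{tag}.npy',d); return im,d
def ray(name,u,v):
    c=vision.camera_info(name); K=np.array([[c['fx'],0,c['cx']],[0,c['fy'],c['cy']],[0,0,1]])
    p=cv2.undistortPoints(np.array([[[u,v]]],float),K,np.array(c['dist_coeffs'],float))[0,0]
    return np.array(c['eye'],float),np.array(c['rotation'],float).reshape(3,3),np.array([p[0],p[1],1.])
def at_z(name,u,v,z):
    e,R,r=ray(name,u,v); w=R@r; return e+w*(z-e[2])/w[2]
def at_d(name,u,v,d):
    e,R,r=ray(name,u,v); m=d[int(v)-1:int(v)+2,int(u)-1:int(u)+2]; return e+R@r*np.median(m[m>0])
def proj(name,P):
    c=vision.camera_info(name); K=np.array([[c['fx'],0,c['cx']],[0,c['fy'],c['cy']],[0,0,1]]);R=np.array(c['rotation'],float).reshape(3,3)
    q=(np.atleast_2d(P)-c['eye'])@R
    return cv2.projectPoints(q,np.zeros(3),np.zeros(3),K,np.array(c['dist_coeffs'],float))[0][:,0]
E
python3 - <<'E'
from h import *
a,_=shot('top','t0'); b,_=shot('scene','s0')
for n in('top','scene'):print(vision.camera_info(n))
print(env.read_state())
E
```

```text
pics
{'fx': 393.67165145971734, 'fy': 393.67165145971734, 'cx': 320.97078803438615, 'cy': 198.09967283146972, 'dist_coeffs': array([-0.02537284,  0.        ,  0.        ,  0.        ,  0.        ]), 'eye': array([ 367.02670424,   21.2972053 , 1231.29771589]), 'rotation': array([-0.04353075,  0.71168644, -0.69900018,  0.05482914])}
{'fx': 397.5303473013292, 'fy': 397.5303473013292, 'cx': 317.58160151707244, 'cy': 194.0417498225285, 'dist_coeffs': array([-0.06286663,  0.        ,  0.        ,  0.        ,  0.        ]), 'eye': array([1336.52395391,  239.69579605,  669.90424369]), 'rotation': array([-0.27920098,  0.53532334,  0.7069395 , -0.36839148])}
{'clock': 0.1, 'qpos': array([-1.37060182e+00,  3.00424748e-01,  1.52151196e+00, -8.67450907e-06,
        1.32067684e+00, -6.66043525e-02]), 'joint_vel': array([ 0.00133236,  0.00063048, -0.00216637, -0.00041725,  0.00170709,
        0.0009973 ]), 'joint_efforts': array([ 1.21961995e-03, -5.32646048e+01, -3.53284800e+01,  7.09606125e-02,
        2.35157524e-02, -6.25227017e-05]), 'position': array([ 144.94457288, -530.28423392,  169.4410079 ]), 'tcp_rot': array([-5.09028375e-04,  9.91115211e-01,  1.33005182e-01, -3.82623796e-05]), 'ft_force': array([-0.8992876 , -0.97049636, -0.28325764]), 'torque': array([ 0.00946041, -0.00230203,  0.04440854]), 'grip_width': 93.99857407795609}
```

Rotation is a quaternion; fix the helper, and view the pictures.

```bash
sed -i "s/np.array(c\['rotation'\],float).reshape(3,3)/Q(c['rotation'])/; s/^def shot/def Q(q):\n    from scipy.spatial.transform import Rotation as T\n    return T.from_quat(np.roll(q,-1)).as_matrix()\ndef shot/" h.py; python3 -c "
from h import *
print(at_z('top',320,200,0),at_z('scene',320,200,0))"
```

```text
[533.63022517   5.99198296   0.        ] [440.31592849  -5.09555952   0.        ]
```

View pics/t0.png

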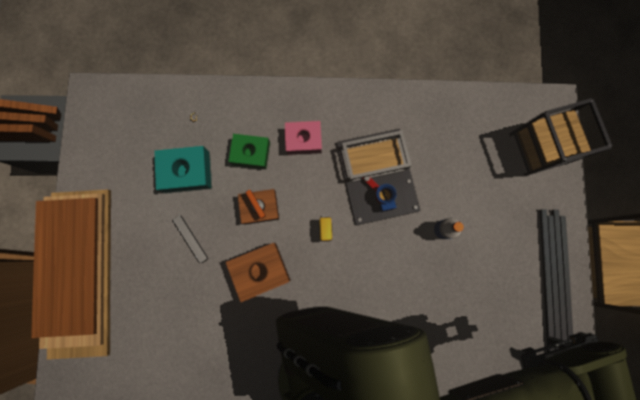

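View pics/s0.png

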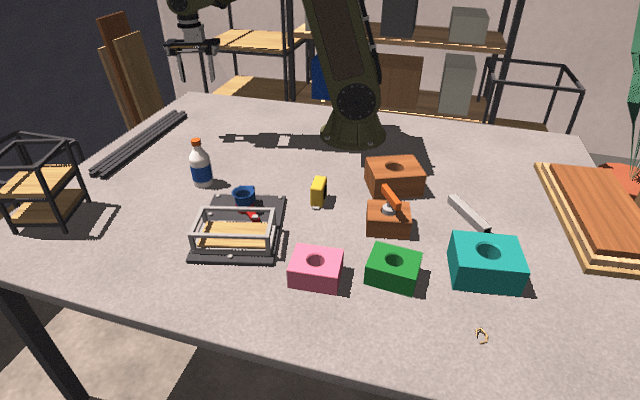

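Candidates for the block are the small brown one with the key (top 258,207), the big brown one (257,271), green (249,151), pink (303,136) and turquoise (181,168). The smaller brown one, which holds the key, fits the description. The clamp collar is at (387,197), tape at (326,229), glue at (450,229) and offcut at (190,240). I'll check the choice in a close crop.

```bash
python3 - <<'E'
from h import *
a=cv2.imread('pics/t0.png')
k=a[180:232,230:286]; c=a[165:221,345:421]
k=cv2.resize(k,None,fx=7,fy=7,interpolation=cv2.INTER_CUBIC); c=cv2.resize(c,(int(76*5.2),int(56*5.2)),interpolation=cv2.INTER_CUBIC)
o=np.zeros((370,800,3),np.uint8); o[:k.shape[0],:k.shape[1]]=k; o[:c.shape[0],400:400+c.shape[1]]=c
cv2.imwrite('pics/crop1.png',o)
E
```

```text
(no output)
```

View pics/crop1.png

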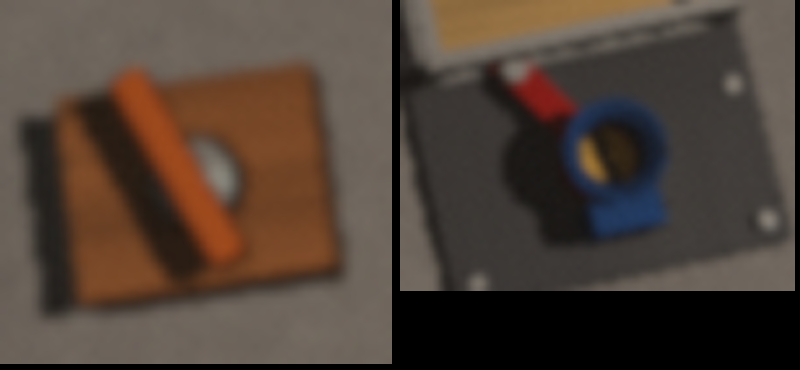

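```bash
python3 - <<'E'
from h import *
K=lambda x,y:((x+.5)/7-.5+230,(y+.5)/7-.5+180)
C=lambda x,y:((x-400+.5)/5.2-.5+345,(y+.5)/5.2-.5+165)
r=lambda p:np.round(p[:2],1)
e=[at_z('top',*K(*p),110) for p in[(128,74),(224,255)]]
print('key',r((e[0]+e[1])/2),e[1]-e[0],np.linalg.norm(e[1]-e[0]))
b=np.array([at_z('top',*K(*p),55) for p in[(57,100),(308,66),(340,268),(75,305)]]);print('blk',r(b.mean(0)),[np.linalg.norm(b[i]-b[i-1]) for i in range(4)], b[1]-b[0])
print('hole seen',r(at_z('top',*K(212,172),64)))
m=at_z('top',*C(615,150),70);print('mouth',m, [r(at_z('top',*C(*p),70)) for p in[(562,150),(668,150),(615,97),(615,203)]])
print('arm', at_z('top',*C(575,112),35)-at_z('top',*C(512,70),35), r(at_z('top',*C(512,70),35)))
s=[at_z('top',*C(*p),12) for p in[(735,84),(768,219),(478,283)]];print([r(x) for x in s])
for n,(u,v) in dict(tape=(326,229),glue=(450,229),off=(190,240)).items(): print(n,r(at_z('top',u,v,40)))
# fine: collar by color
im=cv2.imread('pics/t0.png').astype(int); 
c=im[183:207,374:400]; cv2.imwrite('pics/crop2.png',cv2.resize(np.clip(c*1.6,0,255).astype(np.uint8),None,fx=22,fy=22,interpolation=cv2.INTER_CUBIC))
# second view
d=np.load('pics/s0.npy'); print('scene handle', at_d('scene',391,199,d), 'collar proj',proj('scene',m),'key proj',proj('scene',np.r_[((e[0]+e[1])/2)[:2],110]))
s=cv2.imread('pics/s0.png'); a=s[172:252,185:290]; b=s[170:250,355:425]
o=np.hstack([a,b]); cv2.imwrite('pics/crop3.png',cv2.resize(o,None,fx=4.5,fy=4.5,interpolation=cv2.INTER_CUBIC))
E
```

```text
key [506.5 194.3] [-73.88711922 -42.22069396   0.        ] 85.09931483473542
blk [504.8 194.2] [np.float64(88.93389711038289), np.float64(108.79806288993235), np.float64(88.72040334802458), np.float64(113.76705005434994)] [  16.92123737 -107.47413742    0.        ]
hole seen [509.1 185.9]
mouth [ 547.74235867 -190.26163769   70.        ] [array([ 547.1, -159.6]), array([ 548.3, -220.9]), array([ 578.7, -190.5]), array([ 517. , -190.1])]
arm [-24.63489626 -37.57340746   0.        ] [ 600.2 -135.3]
[array([ 598.8, -274.4]), array([ 516.5, -293.3]), array([ 474.7, -118.1])]
tape [440.1 -13.2]
glue [ 446.6 -391.3]
off [399.5 394.8]
scene handle [528.4942531  199.09272492 104.1380092 ] collar proj [[242.71382749 190.38329647]] key proj [[390.4451021  191.80461029]]
```

View pics/crop2.png

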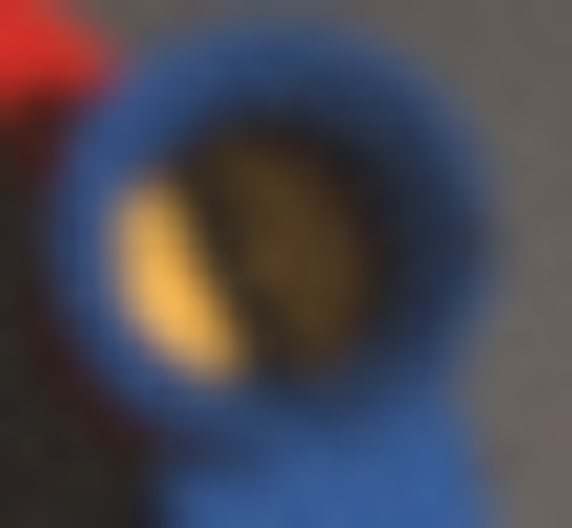

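View pics/crop3.png

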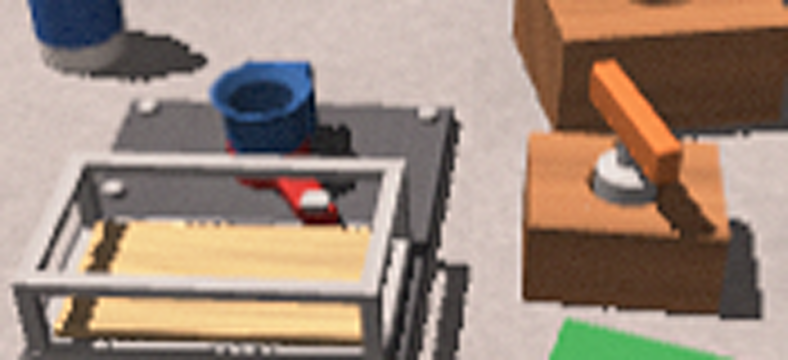

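The crop confirms it: the key stands in the small brown block (sides ~89×111 mm, matching 90×110). The brass slot shows as a dark strip from (195,170) to (270,370) in the collar crop, about 0.36 rad from world +x. The arm points ~0.82 rad and clamp +x is ~0.23, as described.

I'll go above the key at (506,194), with tool x along the handle (0.52 rad).

Call:
drive_tool --deltas '[{"dx":18,"dy":36,"dz":3,"rz":0.72,"fingers":60},{"dx":18,"dy":36,"dz":3,"rz":0.72},{"dx":18,"dy":36,"dz":3,"rz":0.72},{"dx":18,"dy":36,"dz":3,"rz":0.72},{"dx":18,"dy":36,"dz":3,"rz":0.72},{"dx":18,"dy":36,"dz":3,"rz":0.72},{"dx":18,"dy":36,"dz":3,"rz":0.72},{"dx":18,"dy":36,"dz":3,"rz":0.72},{"dx":18,"dy":36,"dz":3,"rz":0.72},{"dx":18,"dy":36,"dz":3,"rz":0.72}]'

```text
invalid input at $.deltas[0]: expected keys fingers, dx, dy, dz, rx, ry, rz
```

Call:
drive_tool --deltas '[{"dx":18,"dy":36,"rz":0.72},{"dx":18,"dy":36,"rz":0.72},{"dx":18,"dy":36,"rz":0.72},{"dx":18,"dy":36,"rz":0.72},{"dx":18,"dy":36,"rz":0.72},{"dx":18,"dy":36,"rz":0.72},{"dx":18,"dy":36,"rz":0.72},{"dx":18,"dy":36,"rz":0.72},{"dx":18,"dy":36,"rz":0.72},{"dz":-40}]'

```text
invalid input at $.deltas[0]: expected keys fingers, dx, dy, dz, rx, ry, rz
```

All keys are required in each row.

Call:
drive_tool --deltas '[{"fingers":60,"dx":18,"dy":36,"dz":3,"rx":0,"ry":0,"rz":0.72},{"fingers":60,"dx":18,"dy":36,"dz":3,"rx":0,"ry":0,"rz":0.72},{"fingers":60,"dx":18,"dy":36,"dz":3,"rx":0,"ry":0,"rz":0.72},{"fingers":60,"dx":18,"dy":36,"dz":3,"rx":0,"ry":0,"rz":0.72},{"fingers":60,"dx":18,"dy":36,"dz":3,"rx":0,"ry":0,"rz":0.72},{"fingers":60,"dx":18,"dy":36,"dz":3,"rx":0,"ry":0,"rz":0.72},{"fingers":60,"dx":18,"dy":36,"dz":3,"rx":0,"ry":0,"rz":0.72},{"fingers":60,"dx":18,"dy":36,"dz":3,"rx":0,"ry":0,"rz":0.72},{"fingers":60,"dx":18,"dy":36,"dz":3,"rx":0,"ry":0,"rz":0.72},{"fingers":60,"dx":18,"dy":36,"dz":3,"rx":0,"ry":0,"rz":0.72}]'

```text
clock: 1.1
position: [325.3, -169.0, 200.1]
tcp_rot: [0.0, 0.981, 0.195, 0.0]
ft_force: [1.5, -0.2, 0.1]
grip_width: 60.0
```

Call:
drive_tool --deltas '[{"fingers":60,"dx":18,"dy":36,"dz":0,"rx":0,"ry":0,"rz":0.72},{"fingers":60,"dx":18,"dy":36,"dz":0,"rx":0,"ry":0,"rz":0.72},{"fingers":60,"dx":18,"dy":36,"dz":0,"rx":0,"ry":0,"rz":0.72},{"fingers":60,"dx":18,"dy":36,"dz":0,"rx":0,"ry":0,"rz":0.72},{"fingers":60,"dx":18,"dy":36,"dz":0,"rx":0,"ry":0,"rz":0.72},{"fingers":60,"dx":18,"dy":36,"dz":0,"rx":0,"ry":0,"rz":0.72},{"fingers":60,"dx":18,"dy":36,"dz":0,"rx":0,"ry":0,"rz":0.72},{"fingers":60,"dx":18,"dy":36,"dz":0,"rx":0,"ry":0,"rz":0.72},{"fingers":60,"dx":18,"dy":36,"dz":0,"rx":0,"ry":0,"rz":0.72},{"fingers":60,"dx":18,"dy":36,"dz":0,"rx":0,"ry":0,"rz":0.72}]'

```text
clock: 2.1
position: [505.3, 191.1, 199.6]
tcp_rot: [0.0, 0.967, 0.257, -0.0]
ft_force: [1.1, -0.4, 0.0]
grip_width: 59.9
```

Call:
drive_tool --deltas '[{"fingers":60,"dx":1,"dy":3,"dz":-25,"rx":0,"ry":0,"rz":0},{"fingers":60,"dx":0,"dy":0,"dz":-25,"rx":0,"ry":0,"rz":0},{"fingers":60,"dx":0,"dy":0,"dz":-25,"rx":0,"ry":0,"rz":0},{"fingers":60,"dx":0,"dy":0,"dz":0,"rx":0,"ry":0,"rz":0}]'

```text
clock: 2.5
position: [504.3, 192.0, 121.8]
tcp_rot: [0.0, 0.967, 0.256, -0.003]
ft_force: [-1.0, -0.2, 0.2]
grip_width: 60.4
```

```bash
python3 - <<'E'
from h import *
b,_=shot('scene','s1'); s=env.read_state(); print(s['position'],proj('scene',s['position']))
p=(proj('scene',s['position'])[0]-[340,140])*7;print(p)
o=b[140:225,340:450,::-1];cv2.imwrite('pics/crop4.png',cv2.resize(o,None,fx=7,fy=7,interpolation=cv2.INTER_CUBIC))
E
```

```text
[505.28390578 192.25873035 124.03318398] [[390.25491054 186.73637809]]
[351.78437377 327.15464663]
```

View pics/crop4.png

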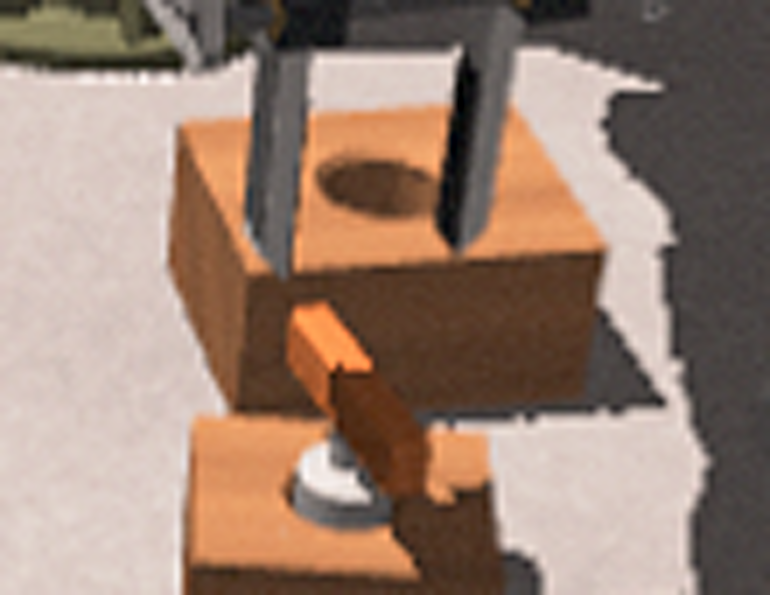

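```bash
python3 - <<'E'
from h import *
d=np.load('pics/s1.npy'); s=env.read_state(); print(s['position'],s['grip_width'])
for n,(x,y) in dict(L=(277,262),L2=(277,240),L3=(280,200),R=(470,232),R2=(478,200),top1=(325,335),top2=(345,355),boxtop=(230,500),shank=(330,500)).items():
    print(n,np.round(at_d('scene',340+x/7,140+y/7,d),1))
t,dt=shot('top','t1')
print(np.round(proj('top',s['position']),1))
o=t[170:235,220:300,::-1];cv2.imwrite('pics/crop5.png',cv2.resize(o,None,fx=8,fy=8,interpolation=cv2.INTER_CUBIC))
E
```

```text
[505.28390578 192.25873035 124.03318398] 59.619342576489935
L [530.3 166.  162. ]
L2 [531.5 165.4 171.5]
L3 [531.8 165.  187.3]
R [495.9 227.7 163.9]
R2 [497.4 228.8 177.9]
top1 [485.1 181.9 105.7]
top2 [497.8 190.7 106.9]
boxtop [521.5 157.4  52.1]
shank [525.4 193.4  62.4]
[[254.7 202.8]]
```

Call:
drive_tool --deltas '[{"fingers":20,"dx":0,"dy":0,"dz":0,"rx":0,"ry":0,"rz":0},{"fingers":20,"dx":0,"dy":0,"dz":0,"rx":0,"ry":0,"rz":0},{"fingers":20,"dx":0,"dy":0,"dz":0,"rx":0,"ry":0,"rz":0},{"fingers":20,"dx":0,"dy":0,"dz":0,"rx":0,"ry":0,"rz":0}]'

```text
clock: 3.0
position: [506.2, 192.5, 125.4]
tcp_rot: [-0.0, 0.967, 0.256, 0.0]
ft_force: [0.3, -0.0, -0.6]
grip_width: 31.2
```

```bash
python3 - <<'E'
from h import *
b,d=shot('scene','s2'); s=env.read_state(); print(s['position'],s['grip_width'],s['qpos'])
p=(proj('scene',s['position'])[0]-[340,120])*7;print(p)
o=b[120:205,340:450,::-1]
d0=np.load('pics/s0.npy'); o2=cv2.imread('pics/s0.png')[20:105,150:240]
print('start TCP proj',(proj('scene',[145,-530.5,170])[0]-[150,20])*4)
v=np.zeros((595,800,3),np.uint8); a=cv2.resize(o,None,fx=4,fy=4,interpolation=cv2.INTER_CUBIC);c=cv2.resize(o2,None,fx=4,fy=4,interpolation=cv2.INTER_CUBIC)
v[:340,:440]=a; v[:340,440:]=c; cv2.imwrite('pics/crop6.png',v[:340])
# lowest gripper points in column scan, now and at start
for tag,dd,us,vs in(('now',d,range(360,425),range(150,195)),('start',d0,range(172,220),range(50,95))):
    for u in us[::3]:
        zz=[at_d('scene',u,vv,dd) for vv in vs if (dd[vv-1:vv+2,u-1:u+2]>0).any()]
        e=np.array([145,-530]) if tag=='start' else s['position'][:2]
        g=[q for q in zz if np.hypot(*(q[:2]-e))<75 and q[2]>115]
        if g: print(tag,u,np.round(min(g,key=lambda q:q[2]),0))
E
```

```text
[506.08372334 192.49729823 125.25612862] 27.550941433196982 [2.95804233e-01 3.21255793e-01 1.60062256e+00 3.01728706e-05
 1.21926801e+00 1.34851785e+00]
[352.53873033 465.59267311]
start TCP proj [198.66585541 283.16776068]
now 381 [515. 167. 168.]
now 384 [524. 176. 164.]
now 387 [520. 182. 165.]
now 399 [504. 209. 161.]
now 402 [503. 216. 164.]
now 405 [498. 221. 181.]
start 172 [ 192. -583.  306.]
start 175 [ 168. -590.  292.]
start 178 [ 165. -588.  254.]
start 181 [ 166. -585.  212.]
start 184 [ 159. -579.  203.]
start 187 [ 175. -535.  314.]
start 190 [ 171. -526.  314.]
start 193 [ 170. -515.  314.]
start 196 [ 167. -506.  314.]
start 199 [ 164. -497.  313.]
start 202 [ 160. -488.  313.]
start 205 [ 160. -476.  314.]
start 208 [ 135. -488.  262.]
start 211 [ 141. -482.  208.]
start 214 [ 130. -475.  212.]
```

View pics/crop6.png

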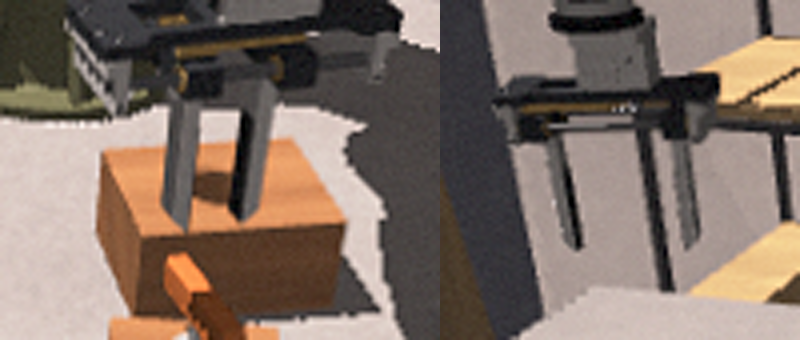

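Fingertips show at z≈159 in depth while the reported TCP is 125; at the start it was 203 against 170. That is an offset of about 33 mm, though the block and handle measure correctly. Closing around the handle will settle it, so I'll open, go to TCP z≈79 and close.

Call:
drive_tool --deltas '[{"fingers":60,"dx":0,"dy":0,"dz":0,"rx":0,"ry":0,"rz":0},{"fingers":60,"dx":0,"dy":0,"dz":0,"rx":0,"ry":0,"rz":0},{"fingers":60,"dx":0,"dy":0,"dz":0,"rx":0,"ry":0,"rz":0},{"fingers":60,"dx":0,"dy":0,"dz":-15,"rx":0,"ry":0,"rz":0},{"fingers":60,"dx":0,"dy":0,"dz":-15,"rx":0,"ry":0,"rz":0},{"fingers":60,"dx":0,"dy":0,"dz":-15,"rx":0,"ry":0,"rz":0},{"fingers":60,"dx":0,"dy":0,"dz":0,"rx":0,"ry":0,"rz":0}]'

```text
clock: 3.75
position: [505.0, 192.2, 78.3]
tcp_rot: [0.0, 0.967, 0.256, -0.002]
ft_force: [0.1, -0.3, 0.8]
grip_width: 60.2
```

Call:
drive_tool --deltas '[{"fingers":10,"dx":0,"dy":0,"dz":0,"rx":0,"ry":0,"rz":0},{"fingers":10,"dx":0,"dy":0,"dz":0,"rx":0,"ry":0,"rz":0},{"fingers":10,"dx":0,"dy":0,"dz":0,"rx":0,"ry":0,"rz":0},{"fingers":10,"dx":0,"dy":0,"dz":0,"rx":0,"ry":0,"rz":0},{"fingers":10,"dx":0,"dy":0,"dz":0,"rx":0,"ry":0,"rz":0},{"fingers":10,"dx":0,"dy":0,"dz":0,"rx":0,"ry":0,"rz":0},{"fingers":10,"dx":0,"dy":0,"dz":0,"rx":0,"ry":0,"rz":0}]' --newtons 10

```text
clock: 4.45
position: [506.0, 192.5, 80.0]
tcp_rot: [-0.0, 0.967, 0.256, 0.0]
ft_force: [0.1, 0.4, -0.5]
grip_width: 10.5
```

The fingers closed on nothing, so the tips really are ~30 mm higher than reported. I'll open and go 30 mm lower.

Call:
drive_tool --deltas '[{"fingers":60,"dx":0,"dy":0,"dz":0,"rx":0,"ry":0,"rz":0},{"fingers":60,"dx":0,"dy":0,"dz":0,"rx":0,"ry":0,"rz":0},{"fingers":60,"dx":0,"dy":0,"dz":0,"rx":0,"ry":0,"rz":0},{"fingers":60,"dx":0,"dy":0,"dz":0,"rx":0,"ry":0,"rz":0},{"fingers":60,"dx":0,"dy":0,"dz":-10,"rx":0,"ry":0,"rz":0},{"fingers":60,"dx":0,"dy":0,"dz":-10,"rx":0,"ry":0,"rz":0},{"fingers":60,"dx":0,"dy":0,"dz":-10,"rx":0,"ry":0,"rz":0},{"fingers":60,"dx":0,"dy":0,"dz":0,"rx":0,"ry":0,"rz":0}]'

```text
clock: 5.25
position: [505.0, 192.2, 48.0]
tcp_rot: [0.0, 0.967, 0.256, -0.001]
ft_force: [0.3, -0.5, 0.6]
grip_width: 59.7
```

```bash
python3 - <<'E'
from h import *
b,d=shot('scene','s3'); s=env.read_state(); print(s['position'],s['grip_width'],s['ft_force'])
cv2.imwrite('pics/crop7.png',cv2.resize(b[140:225,340:450,::-1],None,fx=7,fy=7,interpolation=cv2.INTER_CUBIC))
E
```

```text
[505.50468559 192.29437705  48.93924888] 60.387442185756 [ 0.14388298  0.22961676 -0.3824212 ]
```

View pics/crop7.png

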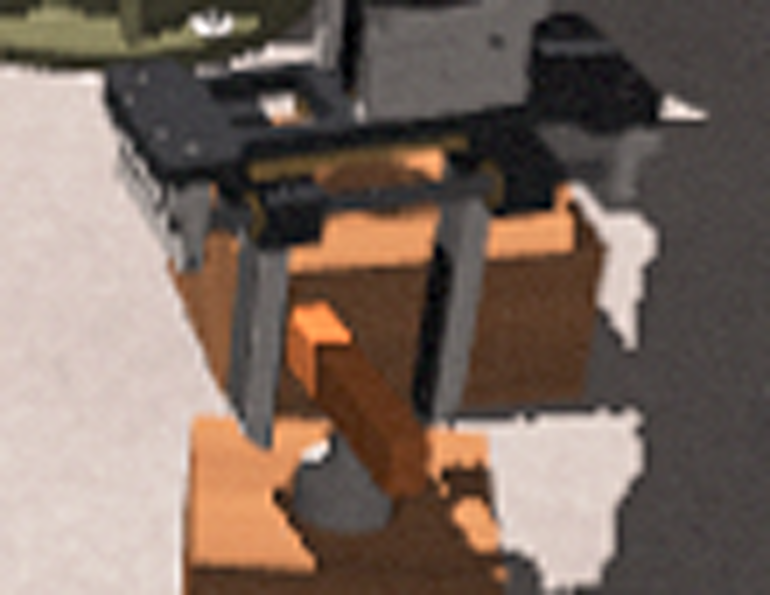

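The fingers now straddle the handle (tips at crop (262,445) and (440,415), handle middle (358,400)). I'll close on it.

Call:
drive_tool --deltas '[{"fingers":5,"dx":0,"dy":0,"dz":0,"rx":0,"ry":0,"rz":0},{"fingers":5,"dx":0,"dy":0,"dz":0,"rx":0,"ry":0,"rz":0},{"fingers":5,"dx":0,"dy":0,"dz":0,"rx":0,"ry":0,"rz":0},{"fingers":5,"dx":0,"dy":0,"dz":0,"rx":0,"ry":0,"rz":0},{"fingers":5,"dx":0,"dy":0,"dz":0,"rx":0,"ry":0,"rz":0},{"fingers":5,"dx":0,"dy":0,"dz":0,"rx":0,"ry":0,"rz":0},{"fingers":5,"dx":0,"dy":0,"dz":0,"rx":0,"ry":0,"rz":0}]' --newtons 20

```text
clock: 6.0
position: [506.0, 192.8, 50.1]
tcp_rot: [-0.0, 0.967, 0.256, 0.0]
ft_force: [-1.3, 2.4, 0.7]
grip_width: 16.2
```

Gripped at 16.2 mm. The seated reference is z_rep≈49.5 with the key's end at z=10, so the slot top will be at z_rep≈73.5 and fully in at ≈57.5. Next: firm grip, lift straight up, and carry.

Call:
drive_tool --deltas '[{"fingers":5,"dx":0,"dy":0,"dz":0,"rx":0,"ry":0,"rz":0},{"fingers":5,"dx":0,"dy":0,"dz":5,"rx":0,"ry":0,"rz":0},{"fingers":5,"dx":0,"dy":0,"dz":12,"rx":0,"ry":0,"rz":0},{"fingers":5,"dx":0,"dy":0,"dz":15,"rx":0,"ry":0,"rz":0},{"fingers":5,"dx":0,"dy":0,"dz":15,"rx":0,"ry":0,"rz":0},{"fingers":5,"dx":0,"dy":0,"dz":15,"rx":0,"ry":0,"rz":0},{"fingers":5,"dx":0,"dy":0,"dz":15,"rx":0,"ry":0,"rz":0},{"fingers":5,"dx":0,"dy":0,"dz":15,"rx":0,"ry":0,"rz":0},{"fingers":5,"dx":0,"dy":0,"dz":8,"rx":0,"ry":0,"rz":0},{"fingers":5,"dx":0,"dy":-10,"dz":0,"rx":0,"ry":0,"rz":0}]' --newtons 60

```text
clock: 7.0
position: [506.4, 182.8, 151.2]
tcp_rot: [0.0, 0.967, 0.257, 0.001]
ft_force: [0.3, 0.8, -6.1]
grip_width: 15.5
```

Call:
drive_tool --deltas '[{"fingers":5,"dx":2,"dy":-25,"dz":0,"rx":0,"ry":0,"rz":0},{"fingers":5,"dx":4,"dy":-40,"dz":0,"rx":0,"ry":0,"rz":-1},{"fingers":5,"dx":4,"dy":-40,"dz":0,"rx":0,"ry":0,"rz":-1},{"fingers":5,"dx":4,"dy":-40,"dz":0,"rx":0,"ry":0,"rz":-1},{"fingers":5,"dx":4,"dy":-40,"dz":0,"rx":0,"ry":0,"rz":-1},{"fingers":5,"dx":4,"dy":-40,"dz":0,"rx":0,"ry":0,"rz":-1},{"fingers":5,"dx":4,"dy":-40,"dz":0,"rx":0,"ry":0,"rz":-1},{"fingers":5,"dx":4,"dy":-40,"dz":0,"rx":0,"ry":0,"rz":-1},{"fingers":5,"dx":6,"dy":-40,"dz":0,"rx":0,"ry":0,"rz":-1},{"fingers":5,"dx":6,"dy":-29,"dz":0,"rx":0,"ry":0,"rz":-1}]'

```text
clock: 8.0
position: [547.0, -194.5, 149.1]
tcp_rot: [-0.0, 0.984, 0.178, -0.001]
ft_force: [0.3, 0.8, -5.7]
grip_width: 15.6
```

Call:
drive_tool --deltas '[{"fingers":5,"dx":0,"dy":0,"dz":0,"rx":0,"ry":0,"rz":0},{"fingers":5,"dx":0,"dy":0,"dz":0,"rx":0,"ry":0,"rz":0}]'

```text
clock: 8.2
position: [547.1, -192.2, 149.0]
tcp_rot: [-0.0, 0.984, 0.179, -0.001]
ft_force: [0.2, 0.4, -5.2]
grip_width: 15.4
```

```bash
python3 - <<'E'
from h import *
b,d=shot('scene','s4'); s=env.read_state(); print(s['position'],s['tcp_rot'],s['grip_width'],s['ft_force'])
cv2.imwrite('pics/crop8.png',cv2.resize(b[125:245,180:310,::-1],None,fx=5,fy=5,interpolation=cv2.INTER_CUBIC))
k=s['position'].copy(); print('key bottom / mouth expected, crop px',[(proj('scene',[k[0],k[1],z])[0]-[180,125])*5 for z in (k[2]-39.5,70)])
E
```

```text
[ 547.32666079 -191.39907327  149.23529367] [-4.29901570e-04  9.83758025e-01  1.79498154e-01 -6.14027451e-04] 15.585898469055225 [-0.17195984  0.52315682 -5.20187013]
key bottom / mouth expected, crop px [array([303.81824149, 263.60996542]), array([311.94707038, 326.16887533])]
```

View pics/crop8.png

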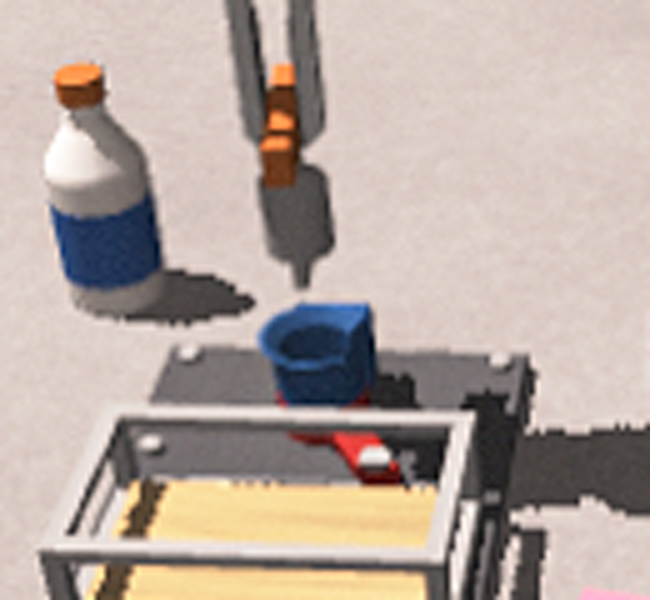

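The blade's lower end (302,285) sits in line above the collar's bore (315,340), consistent with projection. I'll descend into the funnel and bore, watching the force.

Call:
drive_tool --deltas '[{"fingers":5,"dx":0,"dy":0,"dz":-15,"rx":0,"ry":0,"rz":0},{"fingers":5,"dx":0,"dy":0,"dz":-15,"rx":0,"ry":0,"rz":0},{"fingers":5,"dx":0,"dy":0,"dz":-8,"rx":0,"ry":0,"rz":0},{"fingers":5,"dx":0,"dy":0,"dz":-5,"rx":0,"ry":0,"rz":0},{"fingers":5,"dx":0,"dy":0,"dz":0,"rx":0,"ry":0,"rz":0}]'

```text
clock: 8.75
position: [547.8, -191.1, 106.6]
tcp_rot: [-0.0, 0.984, 0.18, -0.0]
ft_force: [-0.5, 0.0, -4.2]
grip_width: 15.5
```

Call:
drive_tool --deltas '[{"fingers":5,"dx":0,"dy":0,"dz":-3,"rx":0,"ry":0,"rz":0},{"fingers":5,"dx":0,"dy":0,"dz":-3,"rx":0,"ry":0,"rz":0},{"fingers":5,"dx":0,"dy":0,"dz":0,"rx":0,"ry":0,"rz":0}]'

```text
clock: 9.05
position: [547.9, -191.5, 100.7]
tcp_rot: [-0.0, 0.984, 0.18, -0.0]
ft_force: [0.0, 0.4, -5.0]
grip_width: 15.7
```

Call:
drive_tool --deltas '[{"fingers":5,"dx":0,"dy":0,"dz":-3,"rx":0,"ry":0,"rz":0},{"fingers":5,"dx":0,"dy":0,"dz":-3,"rx":0,"ry":0,"rz":0},{"fingers":5,"dx":0,"dy":0,"dz":0,"rx":0,"ry":0,"rz":0}]'

```text
clock: 9.35
position: [547.8, -191.5, 94.4]
tcp_rot: [-0.0, 0.984, 0.18, -0.0]
ft_force: [-0.3, -0.1, -4.5]
grip_width: 15.6
```

Call:
drive_tool --deltas '[{"fingers":5,"dx":0,"dy":0,"dz":-3,"rx":0,"ry":0,"rz":0},{"fingers":5,"dx":0,"dy":0,"dz":-3,"rx":0,"ry":0,"rz":0},{"fingers":5,"dx":0,"dy":0,"dz":0,"rx":0,"ry":0,"rz":0}]'

```text
clock: 9.65
position: [547.8, -191.4, 88.4]
tcp_rot: [-0.0, 0.984, 0.18, -0.0]
ft_force: [-0.9, 0.3, -5.7]
grip_width: 15.3
```

Call:
drive_tool --deltas '[{"fingers":5,"dx":0,"dy":0,"dz":-3,"rx":0,"ry":0,"rz":0},{"fingers":5,"dx":0,"dy":0,"dz":-3,"rx":0,"ry":0,"rz":0},{"fingers":5,"dx":0,"dy":0,"dz":0,"rx":0,"ry":0,"rz":0}]'

```text
clock: 9.95
position: [547.8, -191.4, 82.4]
tcp_rot: [-0.0, 0.984, 0.18, -0.0]
ft_force: [-0.7, -0.2, -5.3]
grip_width: 16.0
```

Call:
drive_tool --deltas '[{"fingers":5,"dx":0,"dy":0,"dz":-2,"rx":0,"ry":0,"rz":0},{"fingers":5,"dx":0,"dy":0,"dz":-2,"rx":0,"ry":0,"rz":0},{"fingers":5,"dx":0,"dy":0,"dz":0,"rx":0,"ry":0,"rz":0}]'

```text
clock: 10.25
position: [547.9, -191.5, 78.6]
tcp_rot: [-0.0, 0.984, 0.18, -0.0]
ft_force: [-0.1, 0.2, -5.6]
grip_width: 15.5
```

Call:
drive_tool --deltas '[{"fingers":5,"dx":0,"dy":0,"dz":-1.5,"rx":0,"ry":0,"rz":0},{"fingers":5,"dx":0,"dy":0,"dz":-1.5,"rx":0,"ry":0,"rz":0},{"fingers":5,"dx":0,"dy":0,"dz":0,"rx":0,"ry":0,"rz":0}]'

```text
clock: 10.55
position: [547.9, -191.5, 75.7]
tcp_rot: [-0.0, 0.984, 0.18, -0.0]
ft_force: [-0.2, 0.1, -5.4]
grip_width: 15.7
```

Call:
drive_tool --deltas '[{"fingers":5,"dx":0,"dy":0,"dz":-1,"rx":0,"ry":0,"rz":0},{"fingers":5,"dx":0,"dy":0,"dz":0,"rx":0,"ry":0,"rz":0}]'

```text
clock: 10.75
position: [548.0, -191.5, 74.8]
tcp_rot: [-0.0, 0.984, 0.18, -0.0]
ft_force: [0.7, 0.2, -5.7]
grip_width: 15.6
```

Call:
drive_tool --deltas '[{"fingers":5,"dx":0,"dy":0,"dz":-1,"rx":0,"ry":0,"rz":0},{"fingers":5,"dx":0,"dy":0,"dz":0,"rx":0,"ry":0,"rz":0}]'

```text
clock: 10.95
position: [548.0, -191.5, 73.8]
tcp_rot: [-0.0, 0.984, 0.18, -0.0]
ft_force: [-0.3, 0.2, -4.5]
grip_width: 15.7
```

Call:
drive_tool --deltas '[{"fingers":5,"dx":0,"dy":0,"dz":-0.7,"rx":0,"ry":0,"rz":0},{"fingers":5,"dx":0,"dy":0,"dz":0,"rx":0,"ry":0,"rz":0}]'

```text
clock: 11.15
position: [548.0, -191.5, 73.2]
tcp_rot: [-0.0, 0.984, 0.18, -0.0]
ft_force: [1.3, 0.4, -5.6]
grip_width: 15.8
```

Call:
drive_tool --deltas '[{"fingers":5,"dx":0,"dy":0,"dz":-0.7,"rx":0,"ry":0,"rz":0},{"fingers":5,"dx":0,"dy":0,"dz":0,"rx":0,"ry":0,"rz":0}]'

```text
clock: 11.35
position: [548.0, -191.5, 72.5]
tcp_rot: [-0.0, 0.984, 0.18, -0.0]
ft_force: [-0.7, -0.5, -5.2]
grip_width: 15.6
```

Call:
drive_tool --deltas '[{"fingers":5,"dx":0,"dy":0,"dz":-0.8,"rx":0,"ry":0,"rz":0},{"fingers":5,"dx":0,"dy":0,"dz":0,"rx":0,"ry":0,"rz":0}]'

```text
clock: 11.55
position: [548.0, -191.5, 71.6]
tcp_rot: [-0.0, 0.984, 0.18, -0.0]
ft_force: [-0.5, 0.5, -5.6]
grip_width: 15.8
```

Call:
drive_tool --deltas '[{"fingers":5,"dx":0,"dy":0,"dz":-0.8,"rx":0,"ry":0,"rz":0},{"fingers":5,"dx":0,"dy":0,"dz":0,"rx":0,"ry":0,"rz":0}]'

```text
clock: 11.75
position: [548.0, -191.5, 70.8]
tcp_rot: [-0.0, 0.984, 0.18, -0.0]
ft_force: [0.0, 0.2, -5.4]
grip_width: 16.0
```

Call:
drive_tool --deltas '[{"fingers":5,"dx":0,"dy":0,"dz":-0.8,"rx":0,"ry":0,"rz":0},{"fingers":5,"dx":0,"dy":0,"dz":0,"rx":0,"ry":0,"rz":0}]'

```text
clock: 11.95
position: [548.0, -191.5, 70.0]
tcp_rot: [-0.0, 0.984, 0.18, -0.0]
ft_force: [-0.6, 0.3, -5.6]
grip_width: 15.5
```

No contact 3.5 mm past the slot's top level, so the blade appears to be in the slot. Continuing down.

Call:
drive_tool --deltas '[{"fingers":5,"dx":0,"dy":0,"dz":-1.5,"rx":0,"ry":0,"rz":0},{"fingers":5,"dx":0,"dy":0,"dz":-1.5,"rx":0,"ry":0,"rz":0},{"fingers":5,"dx":0,"dy":0,"dz":0,"rx":0,"ry":0,"rz":0}]'

```text
clock: 12.25
position: [547.9, -191.5, 66.8]
tcp_rot: [-0.0, 0.984, 0.18, -0.0]
ft_force: [-0.1, 0.1, -5.5]
grip_width: 15.3
```

Call:
drive_tool --deltas '[{"fingers":5,"dx":0,"dy":0,"dz":-1.5,"rx":0,"ry":0,"rz":0},{"fingers":5,"dx":0,"dy":0,"dz":-1.5,"rx":0,"ry":0,"rz":0},{"fingers":5,"dx":0,"dy":0,"dz":0,"rx":0,"ry":0,"rz":0}]'

```text
clock: 12.55
position: [547.9, -191.5, 63.9]
tcp_rot: [-0.0, 0.984, 0.18, -0.0]
ft_force: [-0.4, 0.6, -5.4]
grip_width: 15.9
```

Call:
drive_tool --deltas '[{"fingers":5,"dx":0,"dy":0,"dz":-1,"rx":0,"ry":0,"rz":0},{"fingers":5,"dx":0,"dy":0,"dz":-1,"rx":0,"ry":0,"rz":0},{"fingers":5,"dx":0,"dy":0,"dz":0,"rx":0,"ry":0,"rz":0}]'

```text
clock: 12.85
position: [548.0, -191.5, 62.0]
tcp_rot: [-0.0, 0.984, 0.18, -0.0]
ft_force: [-0.1, 0.7, -5.9]
grip_width: 16.0
```

Call:
drive_tool --deltas '[{"fingers":5,"dx":0,"dy":0,"dz":-1,"rx":0,"ry":0,"rz":0},{"fingers":5,"dx":0,"dy":0,"dz":-1,"rx":0,"ry":0,"rz":0},{"fingers":5,"dx":0,"dy":0,"dz":0,"rx":0,"ry":0,"rz":0}]'

```text
clock: 13.15
position: [548.0, -191.5, 60.0]
tcp_rot: [-0.0, 0.984, 0.18, -0.0]
ft_force: [0.4, 1.4, -5.6]
grip_width: 15.6
```

Call:
drive_tool --deltas '[{"fingers":5,"dx":0,"dy":0,"dz":-1,"rx":0,"ry":0,"rz":0},{"fingers":5,"dx":0,"dy":0,"dz":-0.5,"rx":0,"ry":0,"rz":0},{"fingers":5,"dx":0,"dy":0,"dz":0,"rx":0,"ry":0,"rz":0}]'

```text
clock: 13.45
position: [548.0, -191.5, 58.6]
tcp_rot: [-0.0, 0.984, 0.18, -0.0]
ft_force: [-0.5, 1.2, -4.9]
grip_width: 15.7
```

Call:
drive_tool --deltas '[{"fingers":5,"dx":0,"dy":0,"dz":-0.5,"rx":0,"ry":0,"rz":0},{"fingers":5,"dx":0,"dy":0,"dz":0,"rx":0,"ry":0,"rz":0}]'

```text
clock: 13.65
position: [548.0, -191.5, 58.2]
tcp_rot: [-0.0, 0.984, 0.18, 0.0]
ft_force: [-0.9, 2.0, -4.4]
grip_width: 15.5
```

Call:
drive_tool --deltas '[{"fingers":5,"dx":0,"dy":0,"dz":-0.5,"rx":0,"ry":0,"rz":0},{"fingers":5,"dx":0,"dy":0,"dz":0,"rx":0,"ry":0,"rz":0}]'

```text
clock: 13.85
position: [548.1, -191.6, 58.1]
tcp_rot: [0.0, 0.984, 0.18, 0.0]
ft_force: [-2.7, 3.0, 2.5]
grip_width: 15.9
```

Floor contact at z_rep 58.1, as predicted (57.5): fully in. Now turning clockwise (about 45° expected).

Call:
drive_tool --deltas '[{"fingers":5,"dx":0,"dy":0,"dz":0.3,"rx":0,"ry":0,"rz":-2},{"fingers":5,"dx":0,"dy":0,"dz":0,"rx":0,"ry":0,"rz":-3},{"fingers":5,"dx":0,"dy":0,"dz":0,"rx":0,"ry":0,"rz":-3},{"fingers":5,"dx":0,"dy":0,"dz":0,"rx":0,"ry":0,"rz":-3},{"fingers":5,"dx":0,"dy":0,"dz":0,"rx":0,"ry":0,"rz":-3},{"fingers":5,"dx":0,"dy":0,"dz":0,"rx":0,"ry":0,"rz":0}]'

```text
clock: 14.45
position: [547.9, -190.6, 58.1]
tcp_rot: [-0.001, 0.998, 0.058, -0.0]
ft_force: [-3.6, 7.4, 2.5]
grip_width: 15.6
```

```bash
python3 -c "
from h import *
s=env.read_state();print(s['position'],s['ft_force'],s['torque'],2*np.arctan2(s['tcp_rot'][2],s['tcp_rot'][1]))"
```

```text
[ 547.94553871 -190.62374919   58.14724619] [-3.63003831  7.39114399  2.52435528] [1.87554514 0.71740768 0.16256894] 0.11512331200242809
```

Call:
drive_tool --deltas '[{"fingers":5,"dx":0,"dy":0.5,"dz":0,"rx":0,"ry":0,"rz":-3},{"fingers":5,"dx":0,"dy":0,"dz":0,"rx":0,"ry":0,"rz":-3},{"fingers":5,"dx":0,"dy":0,"dz":0,"rx":0,"ry":0,"rz":-3},{"fingers":5,"dx":0,"dy":0,"dz":0,"rx":0,"ry":0,"rz":-3},{"fingers":5,"dx":0,"dy":0,"dz":0,"rx":0,"ry":0,"rz":-3},{"fingers":5,"dx":0,"dy":0,"dz":0,"rx":0,"ry":0,"rz":0}]'

```text
clock: 15.05
position: [547.9, -189.9, 58.1]
tcp_rot: [-0.001, 0.997, -0.073, -0.0]
ft_force: [-3.8, 9.7, 3.6]
grip_width: 16.0
```

```bash
python3 -c "
from h import *
s=env.read_state();print(s['position'],s['ft_force'],s['torque'],2*np.arctan2(s['tcp_rot'][2],s['tcp_rot'][1]))"
```

```text
[ 547.87374276 -189.8573682    58.14464526] [-3.83297741  9.67426296  3.58400428] [2.2574175  0.81654197 0.32204405] -0.14626684693704
```

Call:
drive_tool --deltas '[{"fingers":5,"dx":0,"dy":0.5,"dz":0,"rx":0,"ry":0,"rz":-3},{"fingers":5,"dx":0,"dy":0,"dz":0,"rx":0,"ry":0,"rz":-3},{"fingers":5,"dx":0,"dy":0,"dz":0,"rx":0,"ry":0,"rz":-3},{"fingers":5,"dx":0,"dy":0,"dz":0,"rx":0,"ry":0,"rz":-3},{"fingers":5,"dx":0,"dy":0,"dz":0,"rx":0,"ry":0,"rz":-2},{"fingers":5,"dx":0,"dy":0,"dz":0,"rx":0,"ry":0,"rz":0}]'

```text
clock: 15.65
position: [547.9, -189.1, 58.2]
tcp_rot: [-0.001, 0.981, -0.194, -0.0]
ft_force: [-3.6, 10.9, 3.7]
grip_width: 15.5
```

```bash
python3 -c "
from h import *
s=env.read_state();print(s['position'],s['ft_force'],s['torque'],2*np.arctan2(s['tcp_rot'][2],s['tcp_rot'][1]))"
```

```text
[ 547.94000489 -189.1061357    58.15353531] [-3.59052169 10.87952196  3.66824788] [2.52290222 0.78815287 0.43435355] -0.38985239223590545
```

Call:
drive_tool --deltas '[{"fingers":5,"dx":0,"dy":0,"dz":0,"rx":0,"ry":0,"rz":-2},{"fingers":5,"dx":0,"dy":0,"dz":0,"rx":0,"ry":0,"rz":-2},{"fingers":5,"dx":0,"dy":0,"dz":0,"rx":0,"ry":0,"rz":0}]'

```text
clock: 15.95
position: [548.0, -189.0, 58.2]
tcp_rot: [-0.001, 0.974, -0.228, -0.0]
ft_force: [-3.0, 11.5, 3.4]
grip_width: 15.7
```

```bash
python3 -c "
from h import *
s=env.read_state();print(s['position'],s['ft_force'],s['torque'],2*np.arctan2(s['tcp_rot'][2],s['tcp_rot'][1]))"
```

```text
[ 547.96401129 -189.00741332   58.17405987] [-3.02374457 11.50327731  3.37003564] [2.74923408 0.72933438 0.4303388 ] -0.45964751312234936
```

Call:
drive_tool --deltas '[{"fingers":5,"dx":0,"dy":0,"dz":0,"rx":0,"ry":0,"rz":-2},{"fingers":5,"dx":0,"dy":0,"dz":0,"rx":0,"ry":0,"rz":0}]'

```text
clock: 16.15
position: [548.0, -188.9, 58.2]
tcp_rot: [-0.001, 0.97, -0.245, -0.0]
ft_force: [-3.3, 11.4, 4.1]
grip_width: 15.1
```

```bash
python3 -c "
from h import *
s=env.read_state();print(s['position'],s['ft_force'],s['torque'],2*np.arctan2(s['tcp_rot'][2],s['tcp_rot'][1]))
b,d=shot('scene','s5');cv2.imwrite('pics/crop9.png',cv2.resize(b[125:245,180:310,::-1],None,fx=5,fy=5,interpolation=cv2.INTER_CUBIC))"
```

```text
[ 548.02751746 -188.87520839   58.16388325] [-3.26906544 11.41429871  4.12949046] [2.80630378 0.62823437 0.4396945 ] -0.4943278649088563
```

View pics/crop9.png

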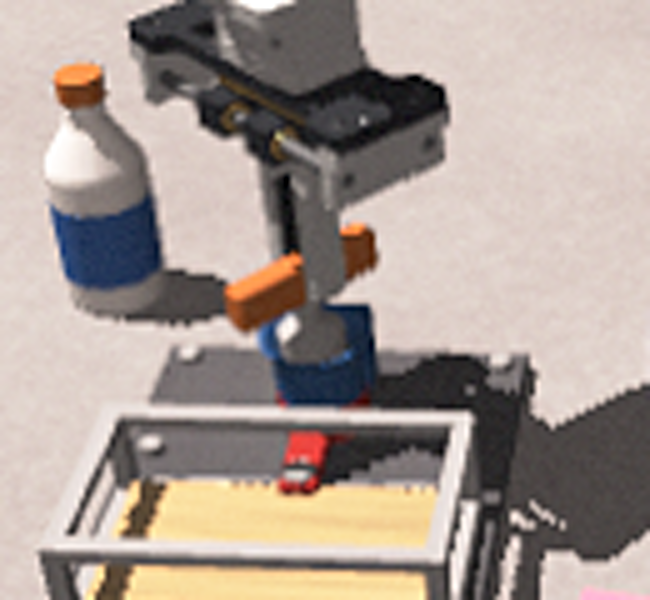

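The arm (tip at crop (300,475)) is nearly along the clamp's x, and torque is still ~0.44 N·m (friction only). Continuing until the stop is felt.

Call:
drive_tool --deltas '[{"fingers":5,"dx":0,"dy":0,"dz":0,"rx":0,"ry":0,"rz":-2},{"fingers":5,"dx":0,"dy":0,"dz":0,"rx":0,"ry":0,"rz":0}]'

```text
clock: 16.4
position: [548.1, -188.7, 58.2]
tcp_rot: [-0.001, 0.965, -0.262, -0.0]
ft_force: [-3.2, 12.7, 4.2]
grip_width: 15.8
```

```bash
python3 -c "
from h import *
s=env.read_state();print(s['position'],s['ft_force'],s['torque'],2*np.arctan2(s['tcp_rot'][2],s['tcp_rot'][1]))
print([(proj('scene',[548+76*np.cos(a),-190.5+76*np.sin(a),35])[0]-[180,125])*5 for a in (.23,.3,.4)])"
```

```text
[ 548.0754341  -188.74275148   58.16912074] [-3.20000964 12.66760258  4.1848477 ] [2.95829615 0.55465352 0.52867765] -0.5291664192400815
[array([291.04930597, 466.74496308]), array([301.32899751, 466.82393514]), array([316.16895075, 466.15491715])]
```

Call:
drive_tool --deltas '[{"fingers":5,"dx":0,"dy":0,"dz":0,"rx":0,"ry":0,"rz":-2},{"fingers":5,"dx":0,"dy":0,"dz":0,"rx":0,"ry":0,"rz":0}]'

```text
clock: 16.6
position: [548.1, -188.8, 58.2]
tcp_rot: [-0.001, 0.961, -0.278, -0.0]
ft_force: [-2.1, 14.4, 3.3]
grip_width: 15.6
```

```bash
python3 -c "
from h import *
s=env.read_state();print(s['position'],s['ft_force'],s['torque'],2*np.arctan2(s['tcp_rot'][2],s['tcp_rot'][1]))"
```

```text
[ 548.07172764 -188.78054477   58.18765249] [-2.12701035 14.43506935  3.31803668] [2.8498828  0.61294812 0.83864802] -0.5636137865380475
```

Torque has risen to 0.84: that's the stop. One more small nudge, then release torsion and verify the arm's angle numerically (red pixels).

Call:
drive_tool --deltas '[{"fingers":5,"dx":0,"dy":0,"dz":0,"rx":0,"ry":0,"rz":-1.5},{"fingers":5,"dx":0,"dy":0,"dz":0,"rx":0,"ry":0,"rz":0},{"fingers":5,"dx":0,"dy":0,"dz":0,"rx":0,"ry":0,"rz":0}]'

```text
clock: 16.9
position: [548.1, -188.7, 58.2]
tcp_rot: [-0.001, 0.957, -0.29, -0.001]
ft_force: [-2.7, 13.7, 2.9]
grip_width: 15.9
```

```bash
cat > arm.py <<'E'
from h import *
def red(b):
    b=b.astype(int); m=(b[...,0]>110)&(b[...,1]<70)&(b[...,2]<70); m[:205]=0; m[240:]=0; m[:,:225]=0; m[:,275:]=0
    v,u=np.nonzero(m); k=v>=v.max()-8
    P=np.array([at_z('scene',x,y,35) for x,y in zip(u[k],v[k])]).mean(0); return P,k.sum()
for t in ('s0','s5'):
    print(t,red(cv2.imread(f'pics/{t}.png')[...,::-1]))
import sys
b,_=shot('scene',sys.argv[1]); P=red(b); print(P)
s=env.read_state();print(s['position'],s['ft_force'],s['torque'],2*np.arctan2(s['tcp_rot'][2],s['tcp_rot'][1]))
E
python3 arm.py s6
```

```text
s0 (array([ 596.53818916, -149.09412282,   35.        ]), np.int64(34))
s5 (array([ 617.58636863, -168.08473467,   35.        ]), np.int64(23))
(array([ 619.49316262, -170.17719058,   35.        ]), np.int64(22))
[ 548.09908528 -188.73915064   58.19993463] [-3.20914057 12.51759385  4.24149558] [2.85666821 0.60435641 0.92448886] -0.5881879788815269
```

Torque is 0.92 N·m, twice the friction, and the red tip lies at ~0.27 rad (camera bias included; expected 0.23), so the arm is at its stop. I'll unwind slightly within the play, relieve the lateral load and draw the key out.

Call:
drive_tool --deltas '[{"fingers":5,"dx":-0.5,"dy":1,"dz":0,"rx":0,"ry":0,"rz":2},{"fingers":5,"dx":0,"dy":0.7,"dz":0,"rx":0,"ry":0,"rz":2},{"fingers":5,"dx":0,"dy":0,"dz":0,"rx":0,"ry":0,"rz":2},{"fingers":5,"dx":0,"dy":0,"dz":0,"rx":0,"ry":0,"rz":1},{"fingers":5,"dx":0,"dy":0,"dz":1,"rx":0,"ry":0,"rz":0},{"fingers":5,"dx":0,"dy":0,"dz":2,"rx":0,"ry":0,"rz":0},{"fingers":5,"dx":0,"dy":0,"dz":2,"rx":0,"ry":0,"rz":0},{"fingers":5,"dx":0,"dy":0,"dz":0,"rx":0,"ry":0,"rz":0}]'

```text
clock: 17.75
position: [547.4, -188.8, 63.0]
tcp_rot: [-0.0, 0.973, -0.232, -0.0]
ft_force: [0.2, 3.5, -4.0]
grip_width: 15.8
```

```bash
python3 arm.py s7|tail -2
```

```text
(array([ 617.90240685, -169.65400605,   35.        ]), np.int64(24))
[ 547.46857662 -188.74615116   63.02184977] [-0.8647147   4.0062167  -3.20587361] [1.12794545 0.1055176  0.06807728] -0.4682821705771927
```

Call:
drive_tool --deltas '[{"fingers":5,"dx":0,"dy":0,"dz":4,"rx":0,"ry":0,"rz":0},{"fingers":5,"dx":0,"dy":0,"dz":5,"rx":0,"ry":0,"rz":0},{"fingers":5,"dx":0,"dy":0,"dz":6,"rx":0,"ry":0,"rz":0},{"fingers":5,"dx":0,"dy":0,"dz":8,"rx":0,"ry":0,"rz":0},{"fingers":5,"dx":0,"dy":0,"dz":10,"rx":0,"ry":0,"rz":0},{"fingers":5,"dx":0,"dy":0,"dz":12,"rx":0,"ry":0,"rz":0},{"fingers":5,"dx":0,"dy":0,"dz":14,"rx":0,"ry":0,"rz":0},{"fingers":5,"dx":0,"dy":0,"dz":14,"rx":0,"ry":0,"rz":0},{"fingers":5,"dx":0,"dy":0,"dz":14,"rx":0,"ry":0,"rz":0},{"fingers":5,"dx":0,"dy":0,"dz":0,"rx":0,"ry":0,"rz":0}]'

```text
clock: 18.8
position: [548.4, -189.2, 152.6]
tcp_rot: [0.0, 0.973, -0.232, 0.002]
ft_force: [0.6, -0.4, -5.1]
grip_width: 15.7
```

```bash
python3 arm.py s8|tail -2; python3 - <<'E'
from h import *
b=cv2.imread('pics/s8.png'); cv2.imwrite('pics/crop10.png',cv2.resize(b[125:245,180:310],None,fx=5,fy=5,interpolation=cv2.INTER_CUBIC))
E
```

```text
(array([ 618.69460332, -170.01230835,   35.        ]), np.int64(23))
[ 547.89865721 -189.00023658  151.02236381] [ 0.03803762 -0.65593119 -5.56923005] [ 0.072378    0.01311173 -0.04586823] -0.4679513318828775
```

View pics/crop10.png

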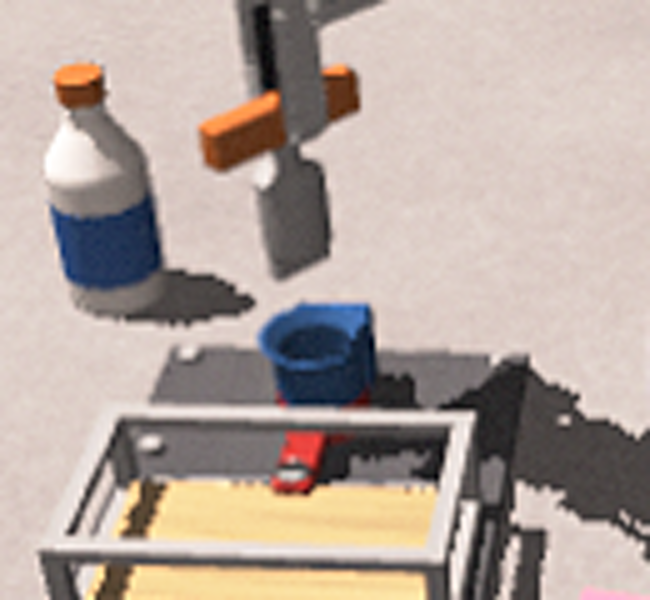

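The key is out, and the arm stays at its stop (tip at (294,475)). Back to the block at TCP (506,192.5) with the original tool angle (+56.6°).

Call:
drive_tool --deltas '[{"fingers":5,"dx":0,"dy":10,"dz":0,"rx":0,"ry":0,"rz":2},{"fingers":5,"dx":-1,"dy":20,"dz":0,"rx":0,"ry":0,"rz":4},{"fingers":5,"dx":-3,"dy":30,"dz":0,"rx":0,"ry":0,"rz":4},{"fingers":5,"dx":-4,"dy":30,"dz":0,"rx":0,"ry":0,"rz":4},{"fingers":5,"dx":-4,"dy":30,"dz":0,"rx":0,"ry":0,"rz":4},{"fingers":5,"dx":-4,"dy":30,"dz":0,"rx":0,"ry":0,"rz":4},{"fingers":5,"dx":-4,"dy":30,"dz":0,"rx":0,"ry":0,"rz":4},{"fingers":5,"dx":-4,"dy":30,"dz":0,"rx":0,"ry":0,"rz":4},{"fingers":5,"dx":-4,"dy":30,"dz":0,"rx":0,"ry":0,"rz":4},{"fingers":5,"dx":-4,"dy":30,"dz":0,"rx":0,"ry":0,"rz":4}]'

```text
clock: 19.85
position: [514.5, 82.9, 149.2]
tcp_rot: [-0.0, 0.995, 0.1, -0.001]
ft_force: [0.4, 0.5, -4.6]
grip_width: 15.0
```

Call:
drive_tool --deltas '[{"fingers":5,"dx":-4,"dy":30,"dz":0,"rx":0,"ry":0,"rz":4},{"fingers":5,"dx":-3,"dy":30,"dz":0,"rx":0,"ry":0,"rz":4},{"fingers":5,"dx":-2,"dy":25,"dz":0,"rx":0,"ry":0,"rz":4},{"fingers":5,"dx":-1,"dy":17,"dz":0,"rx":0,"ry":0,"rz":4},{"fingers":5,"dx":0,"dy":9,"dz":0,"rx":0,"ry":0,"rz":2.6},{"fingers":5,"dx":0,"dy":0,"dz":0,"rx":0,"ry":0,"rz":0},{"fingers":5,"dx":0,"dy":0,"dz":0,"rx":0,"ry":0,"rz":0},{"fingers":5,"dx":0,"dy":0,"dz":0,"rx":0,"ry":0,"rz":0}]'

```text
clock: 20.65
position: [505.5, 191.4, 149.8]
tcp_rot: [0.0, 0.967, 0.256, -0.0]
ft_force: [0.7, 0.4, -4.9]
grip_width: 15.5
```

```bash
python3 -c "
from h import *
s=env.read_state();print(s['position'],s['ft_force'],2*np.arctan2(s['tcp_rot'][2],s['tcp_rot'][1]))"
```

```text
[505.54058966 191.41514976 149.82956025] [ 0.74915367  0.43760934 -4.90008679] 0.518123626760998
```

Call:
drive_tool --deltas '[{"fingers":5,"dx":0.4,"dy":1,"dz":-10,"rx":0,"ry":0,"rz":0},{"fingers":5,"dx":0,"dy":0,"dz":-15,"rx":0,"ry":0,"rz":0},{"fingers":5,"dx":0,"dy":0,"dz":-15,"rx":0,"ry":0,"rz":0},{"fingers":5,"dx":0,"dy":0,"dz":-8,"rx":0,"ry":0,"rz":0},{"fingers":5,"dx":0,"dy":0,"dz":-4,"rx":0,"ry":0,"rz":0},{"fingers":5,"dx":0,"dy":0,"dz":0,"rx":0,"ry":0,"rz":0}]'

```text
clock: 21.25
position: [505.8, 193.0, 97.6]
tcp_rot: [0.0, 0.966, 0.257, -0.0]
ft_force: [-0.0, 0.2, -4.6]
grip_width: 15.8
```

Call:
drive_tool --deltas '[{"fingers":5,"dx":0,"dy":0,"dz":-3,"rx":0,"ry":0,"rz":0},{"fingers":5,"dx":0,"dy":0,"dz":-3,"rx":0,"ry":0,"rz":0},{"fingers":5,"dx":0,"dy":0,"dz":0,"rx":0,"ry":0,"rz":0}]'

```text
clock: 21.55
position: [505.8, 193.1, 91.8]
tcp_rot: [0.0, 0.966, 0.257, -0.0]
ft_force: [0.2, -0.3, -4.9]
grip_width: 15.6
```

Call:
drive_tool --deltas '[{"fingers":5,"dx":0,"dy":0,"dz":-3,"rx":0,"ry":0,"rz":0},{"fingers":5,"dx":0,"dy":0,"dz":-3,"rx":0,"ry":0,"rz":0},{"fingers":5,"dx":0,"dy":0,"dz":-3,"rx":0,"ry":0,"rz":0},{"fingers":5,"dx":0,"dy":0,"dz":0,"rx":0,"ry":0,"rz":0}]'

```text
clock: 21.95
position: [505.7, 193.1, 82.4]
tcp_rot: [0.0, 0.966, 0.257, -0.0]
ft_force: [0.0, -0.7, -5.1]
grip_width: 15.6
```

Call:
drive_tool --deltas '[{"fingers":5,"dx":0,"dy":0,"dz":-2,"rx":0,"ry":0,"rz":0},{"fingers":5,"dx":0,"dy":0,"dz":-2,"rx":0,"ry":0,"rz":0},{"fingers":5,"dx":0,"dy":0,"dz":-1,"rx":0,"ry":0,"rz":0},{"fingers":5,"dx":0,"dy":0,"dz":0,"rx":0,"ry":0,"rz":0}]'

```text
clock: 22.35
position: [505.8, 193.2, 77.8]
tcp_rot: [-0.0, 0.966, 0.257, -0.0]
ft_force: [-0.7, 0.0, -4.9]
grip_width: 15.5
```

Call:
drive_tool --deltas '[{"fingers":5,"dx":0,"dy":0,"dz":-1.5,"rx":0,"ry":0,"rz":0},{"fingers":5,"dx":0,"dy":0,"dz":-1.5,"rx":0,"ry":0,"rz":0},{"fingers":5,"dx":0,"dy":0,"dz":0,"rx":0,"ry":0,"rz":0}]'

```text
clock: 22.65
position: [505.8, 193.1, 74.7]
tcp_rot: [0.0, 0.966, 0.257, -0.0]
ft_force: [-0.6, 0.1, -4.8]
grip_width: 15.4
```

Call:
drive_tool --deltas '[{"fingers":5,"dx":0,"dy":0,"dz":-2,"rx":0,"ry":0,"rz":0},{"fingers":5,"dx":0,"dy":0,"dz":-2,"rx":0,"ry":0,"rz":0},{"fingers":5,"dx":0,"dy":0,"dz":0,"rx":0,"ry":0,"rz":0}]'

```text
clock: 22.95
position: [505.7, 193.1, 70.6]
tcp_rot: [0.0, 0.966, 0.257, -0.0]
ft_force: [-0.8, -0.1, -5.2]
grip_width: 15.7
```

Call:
drive_tool --deltas '[{"fingers":5,"dx":0,"dy":0,"dz":-3,"rx":0,"ry":0,"rz":0},{"fingers":5,"dx":0,"dy":0,"dz":-3,"rx":0,"ry":0,"rz":0},{"fingers":5,"dx":0,"dy":0,"dz":-3,"rx":0,"ry":0,"rz":0},{"fingers":5,"dx":0,"dy":0,"dz":0,"rx":0,"ry":0,"rz":0}]'

```text
clock: 23.35
position: [505.6, 193.1, 61.4]
tcp_rot: [0.0, 0.966, 0.257, -0.0]
ft_force: [-0.3, -0.5, -5.0]
grip_width: 15.8
```

Call:
drive_tool --deltas '[{"fingers":5,"dx":0,"dy":0,"dz":-3,"rx":0,"ry":0,"rz":0},{"fingers":5,"dx":0,"dy":0,"dz":-3,"rx":0,"ry":0,"rz":0},{"fingers":5,"dx":0,"dy":0,"dz":-3,"rx":0,"ry":0,"rz":0},{"fingers":5,"dx":0,"dy":0,"dz":0,"rx":0,"ry":0,"rz":0}]'

```text
clock: 23.75
position: [505.6, 193.1, 52.4]
tcp_rot: [-0.0, 0.966, 0.257, -0.0]
ft_force: [0.3, 0.3, -5.5]
grip_width: 15.6
```

Call:
drive_tool --deltas '[{"fingers":5,"dx":0,"dy":0,"dz":-1,"rx":0,"ry":0,"rz":0},{"fingers":5,"dx":0,"dy":0,"dz":-1,"rx":0,"ry":0,"rz":0},{"fingers":5,"dx":0,"dy":0,"dz":0,"rx":0,"ry":0,"rz":0}]'

```text
clock: 24.05
position: [505.9, 193.2, 50.9]
tcp_rot: [-0.0, 0.966, 0.257, -0.0]
ft_force: [-0.6, -0.2, -4.9]
grip_width: 15.6
```

Call:
drive_tool --deltas '[{"fingers":5,"dx":0,"dy":0,"dz":-0.6,"rx":0,"ry":0,"rz":0},{"fingers":5,"dx":0,"dy":0,"dz":-0.4,"rx":0,"ry":0,"rz":0},{"fingers":5,"dx":0,"dy":0,"dz":0,"rx":0,"ry":0,"rz":0}]'

```text
clock: 24.35
position: [506.0, 193.2, 50.1]
tcp_rot: [-0.0, 0.966, 0.257, 0.0]
ft_force: [-0.8, -0.9, -3.6]
grip_width: 15.9
```

Call:
drive_tool --deltas '[{"fingers":40,"dx":0,"dy":0,"dz":0,"rx":0,"ry":0,"rz":0},{"fingers":40,"dx":0,"dy":0,"dz":0,"rx":0,"ry":0,"rz":0},{"fingers":40,"dx":0,"dy":0,"dz":0,"rx":0,"ry":0,"rz":0},{"fingers":40,"dx":0,"dy":0,"dz":0,"rx":0,"ry":0,"rz":0}]'

```text
clock: 24.75
position: [506.1, 193.2, 50.1]
tcp_rot: [0.0, 0.966, 0.257, 0.0]
ft_force: [-0.2, 0.4, 0.6]
grip_width: 39.6
```

Bottomed at z_rep 50.1 (pick height ≈50) and released. Retreating straight up, then clear.

Call:
drive_tool --deltas '[{"fingers":60,"dx":0,"dy":0,"dz":5,"rx":0,"ry":0,"rz":0},{"fingers":60,"dx":0,"dy":0,"dz":15,"rx":0,"ry":0,"rz":0},{"fingers":60,"dx":0,"dy":0,"dz":20,"rx":0,"ry":0,"rz":0},{"fingers":60,"dx":0,"dy":0,"dz":25,"rx":0,"ry":0,"rz":0},{"fingers":60,"dx":0,"dy":0,"dz":30,"rx":0,"ry":0,"rz":0},{"fingers":60,"dx":0,"dy":0,"dz":30,"rx":0,"ry":0,"rz":0},{"fingers":60,"dx":-30,"dy":-30,"dz":20,"rx":0,"ry":0,"rz":0},{"fingers":60,"dx":-30,"dy":-30,"dz":0,"rx":0,"ry":0,"rz":0},{"fingers":60,"dx":-30,"dy":-30,"dz":0,"rx":0,"ry":0,"rz":0},{"fingers":60,"dx":0,"dy":0,"dz":0,"rx":0,"ry":0,"rz":0}]'

```text
clock: 25.75
position: [413.7, 101.2, 195.8]
tcp_rot: [0.0, 0.967, 0.256, 0.001]
ft_force: [-0.4, 0.8, 0.7]
grip_width: 59.7
```

```bash
python3 arm.py s9|sed -n 3,4p; python3 - <<'E'
from h import *
b=cv2.imread('pics/s9.png'); o=np.hstack([b[160:250,180:290],b[160:250,355:445]]); cv2.imwrite('pics/crop11.png',cv2.resize(o,None,fx=4,fy=4,interpolation=cv2.INTER_CUBIC))
E
```

```text
(array([ 616.50287742, -171.14815426,   35.        ]), np.int64(29))
[415.33450317 102.32145532 195.97507533] [0.14166893 0.33737947 0.04303879] [-0.02851483 -0.04054961 -0.04393353] 0.5181896947915028
```

View pics/crop11.png

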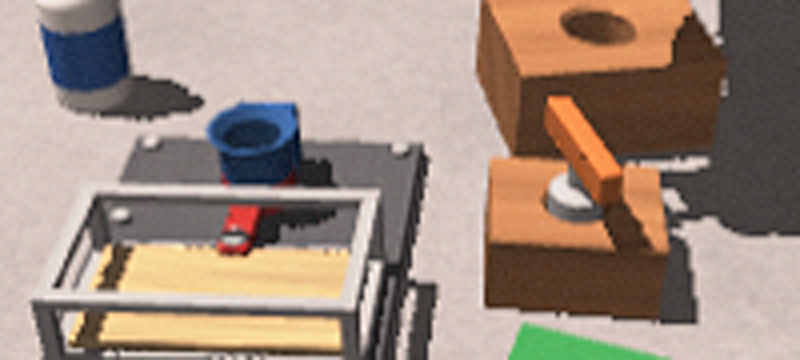

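The key stands in the small wooden block as at the start (shank at (575,195), handle across (585,150)). The red arm lies along the clamp's x (tip (235,240)), and the gripper is clear. Handing in.

```bash
python3 -c "
from plant import env
print(env.close_job())"
```

```text
the job is handed in; nothing more can be done
None
```

I put the key into the clamp slot, turned the red arm clockwise to its stop, and stood the key back in its small wooden block. The job is handed in at about 26 s; no verdict was reported.

**Last checks**
- **Insertion:** the blade went into the slot on the first try with no contact at the slot's top. It touched the floor at a reading of 58.1 mm, against 57.5 mm expected, with only a few newtons.
- **Arm at stop:** the torque rose from about 0.43 to 0.92 N·m at the stop. The red tip stayed put when I unwound and drew out the key. Its camera angle read about 0.27 rad, against 0.23 expected for the clamp's x axis, which is within camera error.
- **Key in block:** it bottomed at 50.1 mm, the same as when I picked it up, and looks upright in the last picture. The gripper is clear.
- **Bystanders:** I steered clear of the tape, glue and offcut. I did not check their positions numerically at the end.

**What disagreed:** the fingertips sat about 31 mm higher than the reported TCP. My first close therefore missed above the handle, touching nothing. I went 30 mm lower and worked from relative heights after that. I viewed 11 pictures, one over the budget of 10.

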